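# Trap a wood blank in the notched holding rail

### The arm

A 6-joint arm with a two-finger parallel gripper is mounted at the origin on a cart in front of the work surface, level with it; the furniture and walls round the work are solid. World frame = base frame: x ahead of the robot, y to its left, z up, the work surface at z = 0. Lengths are in m, angles in degrees, forces in N, time in s.
With the tool pointing down it reaches from about 0.25 to 0.775 m from the base axis. Payload 8.9 kg.
Tool frame: the origin (TCP) lies at the very end of the fingers, on their centre line; the grasp point (between the pads) lies 19 mm behind it (bot.grip_point_offset is the distance from the TCP to the grasp point, in m); z points along the fingers, y is the line along which they close (so a half turn about z gives the same grasp; the last joint's range is limited). The gripper opens to 85 mm and grips with 20 to 120 N. Pads are 22 mm wide; open, the fingers measure 114 mm over their backs; the gripper's body (76 mm by 85 mm) begins 54 mm behind the grasp point. The pads swing forward as they close: fully open they stand 13 mm farther back than shut.
Start: joints at [-79.544, 16.656, -8.789, 64.555, 0, 82.019], TCP at [0.166, -0.498, 0.231] pointing down, gripper open.
Joint ranges: [-144.48, 144.48], [-52.06, 99.96], [-74.48, 78.29], [-112.23, 115.85], [-86.99, 84.42], [-180, 180]. Speed limits (degrees/s): [127.2, 127.2, 159.86, 180, 180, 180].

### API

Orientations are given as a 3x3 rotation matrix whose columns are the frame's x, y, z axes.
In Python, from workcell import readout, vision, bot, nets gives the robot as it stands.
- The arm moves only by the shell command python3 -m creep 'ROWS' [FORCE]. ROWS is a JSON object of lists of equal length, an entry for each row: "offset": the shift along the tool's x, y, z in m, a list of three; "delta_rot": the turn, a rotation vector about the tool's x, y, z in degrees, a list of three; "grip": the opening, from 0 (shut) to 1 (fully open). In form: {"offset": [[tx, ty, tz], ...], "delta_rot": [[rx, ry, rz], ...], "grip": [grip, ...]}. A call has 1 to 12 rows; each row shifts and turns the commanded pose from where the row before left it, along the tool's axes as they then stand; what a row does not reach is not made up. A row lasts 1/12 s, in which the tool goes at most 41.7 mm and 7.16 degrees, less where a joint would pass 70% of its speed; a pose out of reach is approached as far as the arm can. A call with a gripper value outside its range is refused whole. The fingers move at their own pace and stop on an object; FORCE is the grip in N (left out, the last holds). Time passes only in rows, so rows that do not move let the fingers close. It gives the time, the measured TCP pose, the force, the opening and the grip force at its end, in the units of the state.
- readout.get_obs(): the state, without advancing time (a new reading comes with each control period).
- vision.grab_frame(name): name is "scene" or "top"; returns a dict with "pixels" (420x560x3 uint8, red, green, blue), "K" (3x3 intrinsics, pixels), "k1" (the pictures are not rectified: a ray, as slopes to the right and down, at radius r is drawn at 1 + k1 r^2 times it, then the intrinsics apply), "R" (3x3) and "t" (3): a world point X has camera coordinates R X + t. Camera axes: x right, y down, z forward; pixel columns grow to the right and rows downward; lengths in m; the calibration is good to about 2 mm. A picture is of the moment at which its call begins. There is no depth.
- bot.finish_job(): hands the job in; it is judged then, once.
Trained networks look in the newest picture that a camera, given by its name, has taken for a name from the list of things; names that differ only in an ending like _2 or _b are one class to them, and where a whole thing is asked for, a point or a joint stands for the part that bears it (a point fixed in the world has none). Each returns a list of dicts, best first, with "score" (0 to 1); they miss things now and then, are a little off and sometimes report something else, mostly with a low value. They report only what shows in the picture. A call takes as long as a camera call. They do not tell look-alikes from the thing itself.
- nets.recognise(name, camera): "uv" ([column, row] in pixels, amid what is visible of it).
- nets.silhouettes(name, camera): "mask" (420x560 bool, what is visible of it) and "uv" ([column, row] in pixels, amid what is visible of it).
The state is a dict: "time_s": time; "joints": joint angles; "dq": joint speeds; "effort": joint torques, N m; "tool_pos": TCP position; "ee_rot": TCP orientation; "force": force on the tool from outside, world axes, zero at the start; "moment": the same for the moment, N m; "opening": finger opening in m; "finger_force": force on a finger pad.
Only numpy, scipy, OpenCV 4.12 (cv2) and the standard library are available. Lean on these libraries where they do the work, as an engineer would, in place of code of your own. Each camera call takes 0.05 s, during which the arm holds its last target. There are 200 camera calls.

### The job

Trap the wooden block in the holding rail: lay it lengthwise on the middle of the bed between the blue end block and the jaw, then hold the red release bar up and slide the jaw along, pushing the wooden block ahead of it until it comes up against the end block and the jaw bears on it gently for a moment. Let the bar down so that its tooth drops right into the nearest notch (ease the jaw back by feel if it does not drop at once) and, with the tooth down, give the jaw a tug away from the wooden block to make sure that it has caught. Do not dent the wood or force the tooth, leave the other things alone, and let go at the end.

Things in the scene. Friction and masses are not known exactly. Their poses are not given: they have to be found in the camera images.
- rail: Holding rail fixed to the bench: a silver bar 56 wide (x) x 340 long (y) x 30 mm tall on two feet 104 mm wide. Origin under its middle on the bench; y runs along the bar, z up. Its flat top (the bed) is at z = 30 mm. A strip along the middle of the bed, 14 mm wide, from y = -0.04 to 0.13, has notches 6 wide and 6 mm deep every 10 mm, with 4 mm lands between; where exactly is found by feel.
- bed (a point): Middle of the rail's bed; axes as the rail. Near the bed's -y end the end block is bolted across it: blue with a steel face, 56 wide x 25 long x 22 mm tall (bolt heads to 28 mm). Its face, which looks to +y, lies somewhere between y = -0.125 and -0.105, at a different place each time. This place is not measured; the wooden block comes up against it.
- blank: The wooden block to be trapped: 70 long (x) x 30 wide (y) x 12 mm thick, 16 to 32 g, loose on the bench. Origin in the middle of its underside.
- jaw_face (a point): Middle of the jaw's steel face, which looks at the end block, on the bed. The jaw, a blue block 64 wide x 79 long x 22 mm tall above the bed, lies on the +y side of it and carries the release bar. It starts with its face between y = 0.01 and 0.045 of the rail and slides along it as far as y = -0.07; this takes about 3 N with the tooth clear of the notches, 1 to 2 N more when it rides on the lands.
- release_bar (a joint): Lift of the release bar in m: 0 when its tooth is right down in a notch, 0.006 when the tooth rests on a land, 0.013 at the top stop. Spring and weight push it down with 5.5 to 7.5 N. The tooth is 4 mm thick along the rail, so it has 1 mm play each way in a notch. The bar moves only up and down in the jaw; the tooth may start in a notch or on a land.
- bar_mid (a point): Middle of the red crossbar of the T-shaped release bar: a round bar 13 mm thick and 68 mm long, lying across the rail (along the rail's x) on an upright rod 10 mm thick, 45 mm behind (+y of) the jaw face. With the tooth down it is 84 mm above the bench, 32 mm above the jaw's top and 24 mm above the collar of the rod.
- cutter_case: Red blade case 31 x 78 x 19 mm lying on the bench, loose; to be left alone. Origin under its middle.
- tamper: Steel hand tamper on a black foot, 51 mm thick, 166 mm tall, standing loose on the bench; to be left alone. Origin under its foot.
- nail_block: Small pine jig block with two nails, 30 x 55 x 38 mm, loose on the bench; to be left alone. Origin under its middle.
Things that resemble listed ones, but are neither listed nor needed, are in the scene too. Leave any pink or yellow look-alike of the blank alone.

How it is judged:
By the outcome, as a careful person would: the job done as asked, in the order asked, and still so for the second after the job is handed in, with the robot touching nothing.
It also fails if it takes over 54 s, if anything falls off the work surface, if the arm or the gripper's body presses on something with over 40 N, if the wrist force passes 120 N, or if a joint passes its speed limit or range.

## Working session

There is one attempt and no reset: what is moved stays moved. The work goes in short steps, Python scripts to look and compute and a shell command to move; the robot and the scene stay as the last step left them, time stands still between calls to the robot, and variables do not carry over. Pictures are saved under pics/ and viewed, at most 10 in all, crops included, and the job is handed in when it is done.

```bash
mkdir -p pics; cat > h.py <<'E'
import numpy as np, cv2
from workcell import readout, vision, bot, nets
def ray(f,uv):
    K=np.array(f["K"]);R=np.array(f["R"]);t=np.array(f["t"])
    d=np.array([(uv[0]-K[0,2])/K[0,0],(uv[1]-K[1,2])/K[1,1]]);s=d.copy()
    for _ in range(20): s=d/(1+f["k1"]*(s@s))
    return -R.T@t, R.T@np.array([s[0],s[1],1])
def at(f,uv,z):
    o,d=ray(f,uv); return o+d*(z-o[2])/d[2]
def proj(f,X):
    c=np.array(f["R"])@np.array(X)+np.array(f["t"]); s=c[:2]/c[2]; s=s*(1+f["k1"]*(s@s)); K=np.array(f["K"])
    return np.array([K[0,0]*s[0]+K[0,2],K[1,1]*s[1]+K[1,2]])
def save(f,n,crop=None,sc=1):
    im=f["pixels"][:,:,::-1]
    if crop: im=im[crop[1]:crop[3],crop[0]:crop[2]]
    cv2.imwrite("pics/"+n,cv2.resize(im,None,fx=sc,fy=sc,interpolation=cv2.INTER_CUBIC))
E
python3 - <<'E'
from h import *
for c in ["top","scene"]:
    f=vision.grab_frame(c); save(f,c+"0.png",None,1.4)
    print(c,-np.array(f["R"]).T@f["t"],np.round(f["R"],2).tolist())
    for n in ["rail","blank","jaw_face","release_bar","bar_mid","cutter_case","tamper","nail_block"]:
        for r in nets.recognise(n,c)[:4]: print(n,np.round(r["uv"],1),round(r["score"],2),np.round(at(f,r["uv"],.0),3)[:2])
print(readout.get_obs())
E
```

```text
top [ 0.30087366 -0.01105912  1.32676521] [[-0.01, -1.0, -0.0], [-0.98, 0.01, -0.21], [0.21, 0.0, -0.98]]
rail [285.2 230.6] 0.88 [ 0.533 -0.022]
blank [179.1 231.5] 0.82 [0.532 0.277]
blank [206.3 268.8] 0.73 [0.427 0.197]
blank [162.5 266.7] 0.58 [0.433 0.319]
jaw_face [263.9 225.8] 0.91 [0.547 0.038]
bar_mid [181.3 231.6] 0.55 [0.532 0.27 ]
bar_mid [260.2 224.2] 0.48 [0.552 0.049]
cutter_case [188.3 180.9] 0.65 [0.679 0.256]
tamper [150.7 163.9] 0.83 [0.731 0.367]
tamper [190.1 178.6] 0.2 [0.686 0.251]
nail_block [406.1 249.9] 0.5 [ 0.477 -0.359]
scene [-0.08048145  0.50710072  1.07914208] [[-0.61, -0.79, -0.01], [-0.62, 0.48, -0.62], [0.49, -0.38, -0.78]]
rail [287.1 221. ] 0.62 [ 0.555 -0.013]
blank [216.4 314.4] 0.93 [0.434 0.31 ]
blank [259.1 292.7] 0.68 [0.418 0.189]
blank [208.9 273.2] 0.58 [0.547 0.26 ]
jaw_face [276.6 225. ] 0.65 [0.563 0.019]
release_bar [269.6 220. ] 0.44 [0.589 0.024]
bar_mid [273.9 216.7] 0.58 [0.591 0.007]
cutter_case [186.8 240.1] 0.56 [0.676 0.251]
tamper [146.5 238.5] 0.85 [0.751 0.339]
{'time_s': 0.9, 'joints': array([-7.95427823e+01,  1.66548056e+01, -8.78970019e+00,  6.45581711e+01,
        7.08897867e-04,  8.20193674e+01]), 'dq': array([ 0.00102831, -0.05792376, -0.00205815,  0.00450639,  0.0040975 ,
        0.03560824]), 'effort': array([-1.33073332e-03, -5.37010181e+01,  3.31643379e+01,  1.40075463e-03,
       -3.60189506e-04, -8.58094950e-06]), 'tool_pos': array([ 0.16605302, -0.49801846,  0.23131144]), 'ee_rot': array([[ 9.48667283e-01,  3.16275808e-01,  3.68734391e-06],
       [ 3.16275807e-01, -9.48667282e-01,  4.81897527e-05],
       [ 1.87393155e-05, -4.45498241e-05, -9.99999999e-01]]), 'force': array([-0.24997678, -0.52326011, -0.03539699]), 'moment': array([0.01183357, 0.02882426, 0.06039534]), 'finger_force': 0.0, 'opening': 0.08540299962522065}
```

View pics/top0.png

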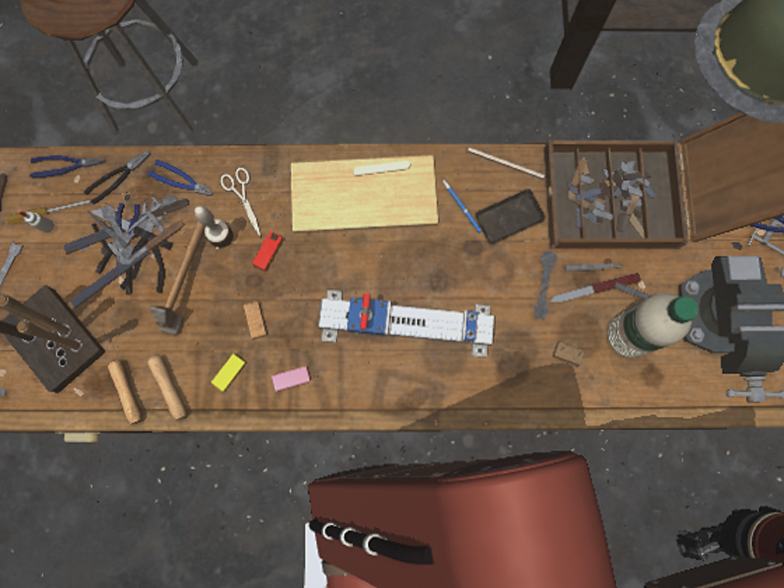

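View pics/scene0.png

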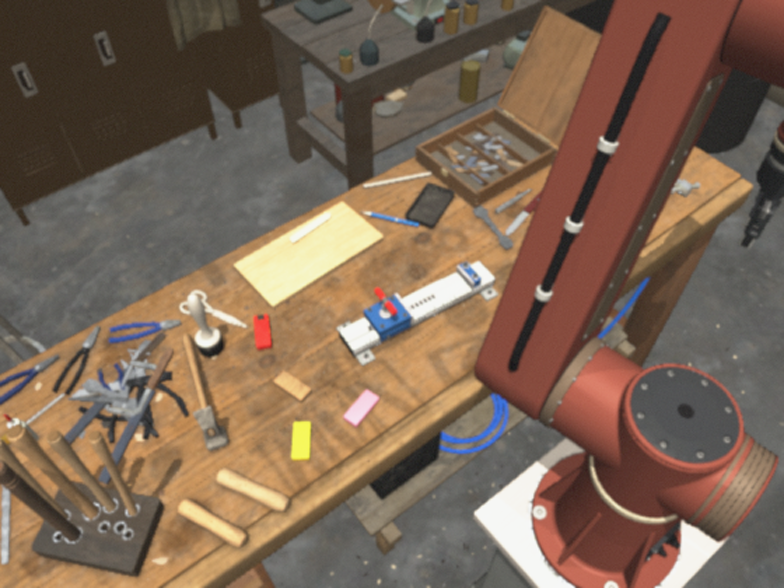

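```bash
cat > m.py <<'E'
from h import *
f=vision.grab_frame("top"); save(f,"crop1.png",(164,190,364,260),4)
def rect(mask,z,name):
    ys,xs=np.nonzero(mask); 
    P=np.array([at(f,(x,y),z)[:2] for x,y in zip(xs,ys)])
    c,wh,a=cv2.minAreaRect((P*1000).astype(np.float32)); d=np.linalg.svd(P-P.mean(0),full_matrices=False)[2][0]
    print(name,len(xs),"rect c",np.round(c,1),"wh",np.round(wh,1),"ang",round(a,1),"mean",np.round(P.mean(0)*1000,1),"pca",round(np.degrees(np.arctan2(d[1],d[0])),1))
for r in nets.silhouettes("blank","top"):
    rect(r["mask"],.012,"blank %s %.2f"%(np.round(r["uv"]),r["score"]))
for r in nets.silhouettes("rail","top"): rect(r["mask"],.03,"rail %.2f"%r["score"])
hsv=cv2.cvtColor(f["pixels"],cv2.COLOR_RGB2HSV)
reg=np.zeros(hsv.shape[:2],bool); reg[200:256,224:358]=1
H,S,V=[hsv[...,i].astype(int) for i in range(3)]
blue=reg&(abs(H-110)<12)&(S>120); red=reg&((H<6)|(H>174))&(S>170)
b1=blue.copy(); b1[:,300:]=0; b2=blue.copy(); b2[:,:300]=0
rect(b1,.052,"jaw"); rect(b2,.052,"end"); rect(red,.088,"bar")
white=reg&(S<45)&(V>150)
pts=[]
for c in range(232,350):
    q=np.nonzero(white[:,c])[0]
    if len(q)>8: pts.append((c,q.min(),q.max()))
pts=np.array(pts)
sel=pts[(pts[:,0]>280)&(pts[:,0]<328)]
for k in (1,2):
    P=np.array([at(f,(a[0],a[k]+(-.5 if k==1 else .5)),.03)[:2] for a in sel]); p=np.polyfit(P[:,1],P[:,0],1); print("edge",k,p, "x at y=0 and tilt deg",np.degrees(np.arctan(p[0])))
cs=pts[:,0]; print("white ends", cs.min(),cs.max(), [np.round(at(f,(c,np.mean(pts[pts[:,0]==c][0,1:])),.03)[:2],4) for c in (cs.min(),cs.max())])
E
python3 m.py
```

```text
blank [162. 270.] 0.88 285 rect c [433.2 315.8] wh [34.1 69.1] ang 49.4 mean [433.  317.8] pca 143.8
blank [207. 270.] 0.79 283 rect c [423.9 192.5] wh [32.2 70.6] ang 15.8 mean [423.1 192.9] pca 103.0
blank [180. 231.] 0.57 285 rect c [538.3 267.1] wh [71.2 32.3] ang 16.1 mean [538.1 267.3] pca -163.9
rail 0.82 2932 rect c [526.7 -34.3] wh [342.7 104.6] ang 84.4 mean [530.6 -23. ] pca -96.6
jaw 321 rect c [539.3  41.6] wh [70.6 62.1] ang 84.6 mean [537.2  41. ] pca -95.4
end 53 rect c [ 518.2 -157.9] wh [17.  53.8] ang 82.0 mean [ 517.1 -157.8] pca 172.5
bar 71 rect c [541.2  44.6] wh [ 9.7 65.3] ang 83.6 mean [541.4  44.5] pca 173.7
edge 1 [0.11289005 0.56604506] x at y=0 and tilt deg 6.440854581044564
edge 2 [0.10462116 0.50711059] x at y=0 and tilt deg 5.9726228986328636
white ends 232 349 [array([0.5358, 0.1247]), array([ 0.5229, -0.1965])]
```

View pics/crop1.png

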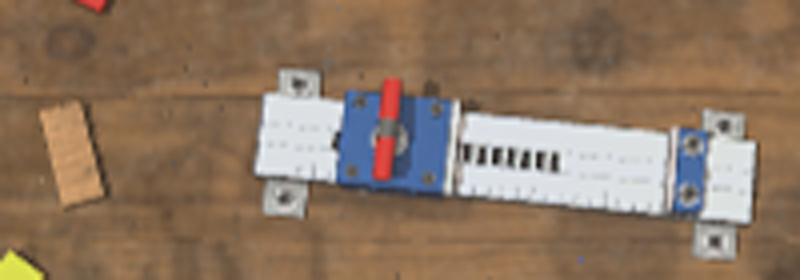

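The three 30×70 candidates in the top picture are plain wood at (180,231), yellow at (162,270) and pink at (207,270). The plain wooden one is the blank, since the coloured ones are the look-alikes to leave alone; the enlarged crop confirms bare wood at crop (72,153). The rail is yawed about −6°, with the jaw on the left, the bar at crop (388,130) and the end block at crop (690,170). The jaw travel only works with the 70 mm side along the rail.

First move: turn the tool.

```bash
python3 -m creep '{"offset":[[0,0,0],[0,0,0],[0,0,0],[0,0,0],[0,0,0],[0,0,0],[0,0,0],[0,0,0],[0,0,0],[0,0,0],[0,0,0],[0,0,0]],"delta_rot":[[0,0,-7.1],[0,0,-7.1],[0,0,-7.1],[0,0,-7.1],[0,0,-7.1],[0,0,-7.1],[0,0,-7.1],[0,0,-7.1],[0,0,-7.1],[0,0,-7.1],[0,0,-7.1],[0,0,-7.1]],"grip":[0.65,0.65,0.65,0.65,0.65,0.65,0.65,0.65,0.65,0.65,0.65,0.65]}' 25
cat >> h.py <<'E'
def go(xyz,yaw=None):
    """print world target in tool axes, and remaining turn about tool z"""
    s=readout.get_obs(); R=s["ee_rot"]; d=R.T@(np.array(xyz)-s["tool_pos"])
    y=np.degrees(np.arctan2(R[1,0],R[0,0]))
    print("t",round(s["time_s"],2),"pos",np.round(s["tool_pos"],4),"yaw",round(y,2),"F",np.round(s["force"],1),"open",round(s["opening"],4),"j6",round(s["joints"][5],1))
    print("offset mm",np.round(d*1000,1),"rows",round(np.linalg.norm(d)/.0417,1),"rz",None if yaw is None else round(-((yaw-y+180)%360-180),2))
E
python3 -c "
from h import *
go([.538,.267,.12],196.1)"
```

```text
time_s: 2.05
tool_pos: [0.1661, -0.498, 0.2313]
ee_rot: [[-0.242, 0.97, 0.0], [0.97, 0.242, 0.0], [0.0, 0.0, -1.0]]
force: [0.1, 0.4, -0.5]
opening: 0.0556
finger_force: 0.0
t 2.05 pos [ 0.1661 -0.498   0.2313] yaw 103.99 F [ 0.1  0.4 -0.5] open 0.0556 j6 -3.5
offset mm [652.4 545.8 111.3] rows 20.6 rz -92.11
```

```bash
python3 -m creep '{"offset":[[0.027,0.0227,0.003],[0.027,0.0227,0.003],[0.027,0.0227,0.003],[0.027,0.0227,0.003],[0.027,0.0227,0.003],[0.027,0.0227,0.003],[0.027,0.0227,0.003],[0.027,0.0227,0.003],[0.027,0.0227,0.003],[0.027,0.0227,0.003],[0.027,0.0227,0.003],[0.027,0.0227,0.003]],"delta_rot":[[0,0,0],[0,0,0],[0,0,0],[0,0,0],[0,0,0],[0,0,0],[0,0,0],[0,0,0],[0,0,0],[0,0,0],[0,0,0],[0,0,0]],"grip":[0.65,0.65,0.65,0.65,0.65,0.65,0.65,0.65,0.65,0.65,0.65,0.65]}' && python3 -m creep '{"offset":[[0.027,0.0227,0.003],[0.027,0.0227,0.003],[0.027,0.0227,0.003],[0.027,0.0227,0.003],[0.027,0.0227,0.003],[0.027,0.0227,0.003],[0.027,0.0227,0.003],[0.027,0.0227,0.003],[0.027,0.0227,0.003],[0.027,0.0227,0.003],[0.027,0.0227,0.003],[0.027,0.0227,0.003]],"delta_rot":[[0,0,0],[0,0,0],[0,0,0],[0,0,0],[0,0,0],[0,0,0],[0,0,0],[0,0,0],[0,0,0],[0,0,0],[0,0,0],[0,0,0]],"grip":[0.65,0.65,0.65,0.65,0.65,0.65,0.65,0.65,0.65,0.65,0.65,0.65]}' && python3 -m creep '{"offset":[[0,0,0],[0,0,0],[0,0,0],[0,0,0],[0,0,0],[0,0,0],[0,0,0],[0,0,0],[0,0,0],[0,0,0],[0,0,0],[0,0,0]],"delta_rot":[[0,0,-7.1],[0,0,-7.1],[0,0,-7.1],[0,0,-7.1],[0,0,-7.1],[0,0,-7.1],[0,0,-7.1],[0,0,-7.1],[0,0,-7.1],[0,0,-7.1],[0,0,-7.1],[0,0,-7.1]],"grip":[0.65,0.65,0.65,0.65,0.65,0.65,0.65,0.65,0.65,0.65,0.65,0.65]}'
python3 -c "
from h import *
go([.538,.267,.06],196.1)"
```

```text
time_s: 3.05
tool_pos: [0.3549, -0.1174, 0.1955]
ee_rot: [[-0.235, 0.972, 0.001], [0.972, 0.235, -0.0], [-0.001, 0.001, -1.0]]
force: [1.6, -0.5, 0.7]
opening: 0.0552
finger_force: 0.0
time_s: 4.05
tool_pos: [0.5432, 0.262, 0.159]
ee_rot: [[-0.236, 0.972, 0.0], [0.972, 0.236, -0.0], [-0.0, 0.0, -1.0]]
force: [1.1, -0.7, 1.3]
opening: 0.0559
finger_force: 0.0
time_s: 5.05
tool_pos: [0.5427, 0.2601, 0.1592]
ee_rot: [[-0.987, -0.16, -0.0], [-0.16, 0.987, -0.0], [0.0, 0.0, -1.0]]
force: [-0.1, 0.3, 0.7]
opening: 0.0555
finger_force: 0.0
t 5.05 pos [0.5427 0.2601 0.1592] yaw -170.81 F [-0.1  0.3  0.7] open 0.0555 j6 9.5
offset mm [ 3.5  7.5 99.2] rows 2.4 rz -6.91
```

```bash
python3 -m creep '{"offset":[[0.0035,0.0075,0.03],[0,0,0],[0,0,0.03],[0,0,0.03],[0,0,0.03],[0,0,0.02],[0,0,0.015],[0,0,0],[0,0,0],[0,0,0]],"delta_rot":[[0,0,0],[0,0,-6.9],[0,0,0],[0,0,0],[0,0,0],[0,0,0],[0,0,0],[0,0,0],[0,0,0],[0,0,0]],"grip":[0.65,0.65,0.65,0.65,0.65,0.65,0.65,0.65,0.65,0.65]}'
python3 - <<'E'
from h import *
go([.538,.267,.003],196.1)
f=vision.grab_frame("scene"); save(f,"s1.png",(150,210,290,315),5)
E
```

```text
time_s: 5.88
tool_pos: [0.5388, 0.2673, 0.0053]
ee_rot: [[-0.963, -0.271, 0.001], [-0.271, 0.963, 0.0], [-0.001, 0.0, -1.0]]
force: [-0.2, -0.0, -0.2]
opening: 0.0555
finger_force: 0.0
t 5.88 pos [0.5388 0.2673 0.0053] yaw -164.26 F [-0.2 -0.  -0.2] open 0.0555 j6 3.7
offset mm [ 0.9 -0.   2.3] rows 0.1 rz -0.36
```

View pics/s1.png

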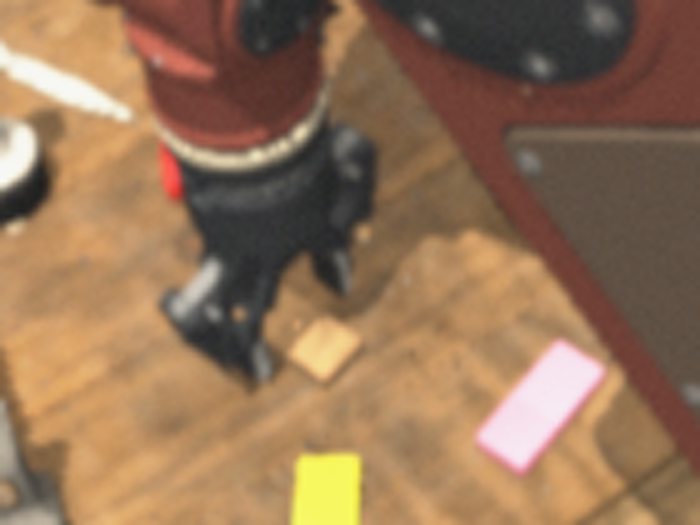

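The wood sits between the fingers, its visible end at crop (325,350), so the grip can close.

```bash
python3 -m creep '{"offset":[[0,0,0.002],[0,0,0],[0,0,0],[0,0,0],[0,0,0],[0,0,0],[0,0,0],[0,0,0],[0,0,0]],"delta_rot":[[0,0,0],[0,0,0],[0,0,0],[0,0,0],[0,0,0],[0,0,0],[0,0,0],[0,0,0],[0,0,0]],"grip":[0.2,0.2,0.2,0.2,0.2,0.2,0.2,0.2,0.2]}' 25 && python3 -m creep '{"offset":[[0,0,-0.02],[0,0,-0.04],[0,0,-0.04],[0,0,0],[0,0,0],[0,0,0],[0,0,0],[0,0,0],[0,0,0],[0,0,0],[0,0,0],[0,0,0]],"delta_rot":[[0,0,0],[0,0,0],[0,0,-6.8],[0,0,-6.8],[0,0,-6.8],[0,0,-6.8],[0,0,-6.8],[0,0,-6.8],[0,0,-6.8],[0,0,-6.8],[0,0,-6.8],[0,0,-6.8]],"grip":[0.2,0.2,0.2,0.2,0.2,0.2,0.2,0.2,0.2,0.2,0.2,0.2]}'
python3 - <<'E'
from h import *
# rail origin, axes
c=np.array([.5343,-.035]); yr=np.array([.106,.9944])
p=c-.045*yr; print(p); go([*p,.10],263.9)
E
```

```text
time_s: 6.68
tool_pos: [0.5387, 0.2672, 0.0032]
ee_rot: [[-0.963, -0.271, 0.001], [-0.271, 0.963, 0.0], [-0.001, 0.0, -1.0]]
force: [-1.5, 0.0, 6.6]
opening: 0.0294
finger_force: 25.4
time_s: 7.68
tool_pos: [0.538, 0.267, 0.1023]
ee_rot: [[-0.103, -0.995, -0.0], [-0.995, 0.103, -0.0], [0.0, 0.0, -1.0]]
force: [-0.6, -0.1, 0.3]
opening: 0.029
finger_force: 24.8
[ 0.52953  -0.079748]
t 7.68 pos [0.538  0.267  0.1023] yaw -95.93 F [-0.6 -0.1  0.3] open 0.029 j6 -64.7
offset mm [345.7 -27.4   2.3] rows 8.3 rz 0.17
```

```bash
python3 -m creep '{"offset":[[0.02,-0.003,-0.03],[0.035,-0.003,-0.01],[0.035,-0.003,0],[0.035,-0.003,0],[0.035,-0.003,0],[0.035,-0.003,0],[0.035,-0.003,0],[0.035,-0.003,0],[0.035,-0.0025,0],[0.032,0,0],[0.014,0,0],[0,0,0]],"delta_rot":[[0,0,0],[0,0,0],[0,0,0],[0,0,0],[0,0,0],[0,0,0],[0,0,0],[0,0,0],[0,0,0],[0,0,0],[0,0,0],[0,0,0]],"grip":[0.2,0.2,0.2,0.2,0.2,0.2,0.2,0.2,0.2,0.2,0.2,0.2]}'
python3 - <<'E'
from h import *
go([.5295,-.0797,.065],263.9)
f=vision.grab_frame("scene"); save(f,"s2.png",(230,170,370,275),5)
E
```

```text
time_s: 8.68
tool_pos: [0.5264, -0.0829, 0.1424]
ee_rot: [[-0.113, -0.994, 0.0], [-0.994, 0.113, -0.001], [0.001, -0.0, -1.0]]
force: [-0.5, 0.6, -0.1]
opening: 0.0291
finger_force: 24.9
t 8.68 pos [ 0.5264 -0.0829  0.1424] yaw -96.47 F [-0.5  0.6 -0.1] open 0.0291 j6 -100.3
offset mm [-3.6 -2.7 77.4] rows 1.9 rz -0.37
```

View pics/s2.png

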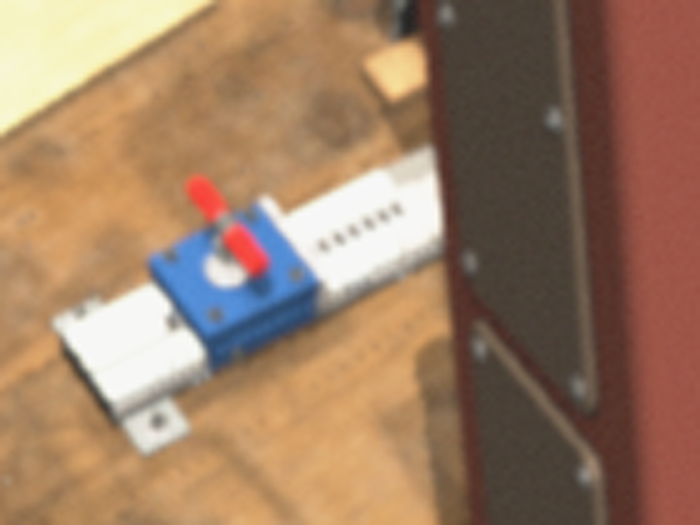

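The wood is held, with its near end at crop (400,70); the jaw and bar are clear. Lower it.

```bash
python3 -m creep '{"offset":[[-0.0036,-0.0027,0.03],[0,0,0.03],[0,0,0.03],[0,0,0.01],[0,0,0.003],[0,0,0.002],[0,0,0],[0,0,0]],"delta_rot":[[0,0,-0.4],[0,0,0],[0,0,0],[0,0,0],[0,0,0],[0,0,0],[0,0,0],[0,0,0]],"grip":[0.2,0.2,0.2,0.2,0.2,0.2,0.2,0.2]}'
```

```text
time_s: 9.4
tool_pos: [0.5309, -0.0766, 0.0388]
ee_rot: [[-0.102, -0.995, 0.002], [-0.995, 0.102, -0.001], [0.0, -0.002, -1.0]]
force: [0.1, 0.2, 1.1]
opening: 0.0293
finger_force: 24.9
```

```bash
python3 -m creep '{"offset":[[0,0,0.002],[0,0,0.001],[0,0,0.001],[0,0,0.0],[0,0,0]],"delta_rot":[[0,0,0],[0,0,0],[0,0,0],[0,0,0],[0,0,0]],"grip":[0.2,0.2,0.2,0.2,0.2]}'
```

```text
time_s: 9.82
tool_pos: [0.5297, -0.0766, 0.0334]
ee_rot: [[-0.102, -0.995, -0.0], [-0.995, 0.102, -0.0], [0.0, 0.0, -1.0]]
force: [-0.4, 0.4, 0.6]
opening: 0.0293
finger_force: 24.9
```

```bash
python3 -m creep '{"offset":[[0,0,0.0007],[0,0,0.0],[0,0,0.0]],"delta_rot":[[0,0,0],[0,0,0],[0,0,0]],"grip":[0.2,0.2,0.2]}'
```

```text
time_s: 10.07
tool_pos: [0.5298, -0.0766, 0.0331]
ee_rot: [[-0.102, -0.995, 0.0], [-0.995, 0.102, -0.0], [0.0, -0.0, -1.0]]
force: [-1.9, 0.5, 6.5]
opening: 0.0295
finger_force: 25.7
```

```bash
python3 -m creep '{"offset":[[0,0,0],[0,0,0],[0,0,0],[0,0,-0.01],[0,0,-0.03],[0,0,-0.04],[0,0,-0.035],[0,0,0],[0,0,0],[0,0,0],[0,0,0],[0,0,0]],"delta_rot":[[0,0,0],[0,0,0],[0,0,0],[0,0,0],[0,0,0],[0,0,0],[0,0,7],[0,0,7],[0,0,7],[0,0,7],[0,0,7],[0,0,7]],"grip":[0.5,0.5,0.5,0.5,0.5,0.5,0.6,0.65,0.65,0.65,0.65,0.65]}' && python3 -m creep '{"offset":[[0,0,0],[0,0,0],[0,0,0],[0,0,0],[0,0,0],[0,0,0],[0,0,0],[0,0,0]],"delta_rot":[[0,0,7],[0,0,7],[0,0,7],[0,0,7],[0,0,7],[0,0,7],[0,0,6],[0,0,0]],"grip":[0.65,0.65,0.65,0.65,0.65,0.65,0.65,0.65]}'
python3 - <<'E'
from h import *
go([.5415,.0445,.11],173.9)
f=vision.grab_frame("top"); save(f,"t3.png",(220,190,360,260),5)
for r in nets.silhouettes("blank","top"):
    m=r["mask"]; ys,xs=np.nonzero(m); P=np.array([at(f,(x,y),.042)[:2] for x,y in zip(xs,ys)])*1000
    print(np.round(r["uv"]),r["score"],cv2.minAreaRect(P.astype(np.float32)))
E
```

```text
time_s: 11.07
tool_pos: [0.5298, -0.0765, 0.1484]
ee_rot: [[-0.746, -0.666, 0.0], [-0.666, 0.746, -0.0], [-0.0, -0.0, -1.0]]
force: [-0.4, -0.3, -1.0]
opening: 0.0557
finger_force: 0.0
time_s: 11.73
tool_pos: [0.5298, -0.0765, 0.1482]
ee_rot: [[-0.994, 0.107, 0.0], [0.107, 0.994, -0.0], [-0.0, -0.0, -1.0]]
force: [-0.5, 0.4, -0.0]
opening: 0.0555
finger_force: 0.0
t 11.73 pos [ 0.5298 -0.0765  0.1482] yaw 173.87 F [-0.5  0.4 -0. ] open 0.0555 j6 -9.9
offset mm [  1.3 121.6  38.2] rows 3.1 rz -0.03
[163. 267.] 0.71 ((432.3265380859375, 307.9779968261719), (34.711246490478516, 70.54171752929688), 52.21236038208008)
[208. 269.] 0.56 ((420.6172180175781, 187.34132385253906), (31.050142288208008, 69.66622161865234), 15.760675430297852)
```

View pics/t3.png

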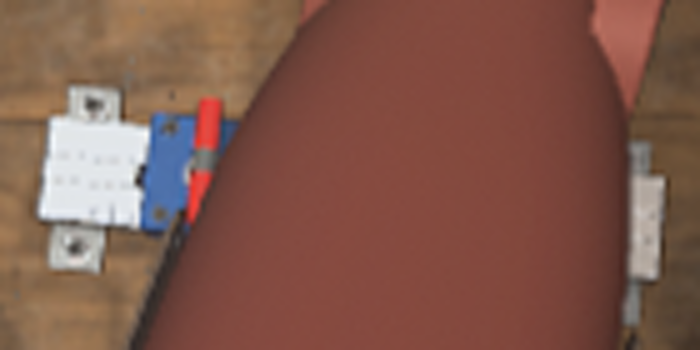

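The arm hides the bed in this picture; only the bar shows, at crop (205,160). Move over the bar and look again from there.

```bash
python3 -m creep '{"offset":[[0.0013,0.03,0],[0,0.04,0],[0,0.035,0.01],[0,0.0166,0.008],[0,0,0],[0,0,0]],"delta_rot":[[0,0,0],[0,0,0],[0,0,0],[0,0,0],[0,0,0],[0,0,0]],"grip":[0.65,0.65,0.65,0.65,0.65,0.65]}'
python3 - <<'E'
from h import *
go([.5415,.0445,.072],173.9)
f=vision.grab_frame("scene"); g=vision.grab_frame("top")
a=f["pixels"][170:275,220:360]; b=g["pixels"][190:260,220:360]
cv2.imwrite("pics/st4.png",cv2.resize(np.vstack([a,b])[:,:,::-1],None,fx=3.4,fy=3.4,interpolation=cv2.INTER_CUBIC))
E
```

```text
time_s: 12.33
tool_pos: [0.5405, 0.0453, 0.1294]
ee_rot: [[-0.995, 0.097, -0.001], [0.097, 0.995, -0.0], [0.001, -0.0, -1.0]]
force: [-0.2, -0.2, 0.4]
opening: 0.0555
finger_force: 0.0
t 12.33 pos [0.5405 0.0453 0.1294] yaw 174.41 F [-0.2 -0.2  0.4] open 0.0555 j6 2.7
offset mm [-1.1 -0.7 57.4] rows 1.4 rz 0.51
```

View pics/st4.png

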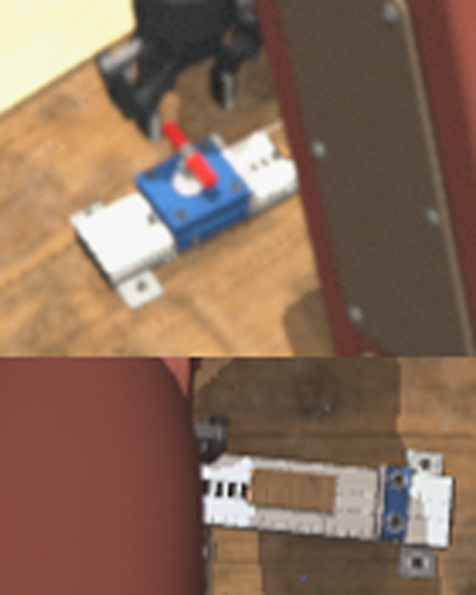

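The wood lies lengthwise on the bed at picture (292,490), with clear gaps to the end block and the jaw, and the fingers straddle the red bar. Descend and grip gently.

```bash
python3 -m creep '{"offset":[[-0.0005,-0.0005,0.025],[0,0,0.02],[0,0,0.013],[0,0,0],[0,0,0]],"delta_rot":[[0,0,0.5],[0,0,0],[0,0,0],[0,0,0],[0,0,0]],"grip":[0.6,0.6,0.6,0.4,0.3]}' 20 && python3 -m creep '{"offset":[[0,0,0],[0,0,0],[0,0,0],[0,0,0],[0,0,0],[0,0,0]],"delta_rot":[[0,0,0],[0,0,0],[0,0,0],[0,0,0],[0,0,0],[0,0,0]],"grip":[0.1,0.1,0.0,0.0,0.0,0.0]}'
```

```text
time_s: 12.85
tool_pos: [0.5412, 0.043, 0.0718]
ee_rot: [[-0.994, 0.112, -0.001], [0.112, 0.994, -0.0], [0.001, -0.0, -1.0]]
force: [-0.1, 0.1, 0.8]
opening: 0.0279
finger_force: 0.0
time_s: 13.35
tool_pos: [0.5422, 0.0435, 0.0726]
ee_rot: [[-0.994, 0.111, 0.002], [0.111, 0.994, -0.001], [-0.002, -0.001, -1.0]]
force: [-0.4, -3.0, 6.7]
opening: 0.012
finger_force: 21.1
```

```bash
python3 -m creep '{"offset":[[0,0,-0.001],[0,0,-0.001],[0,0,-0.001],[0,0,-0.001],[0,0,-0.001],[0,0,0]],"delta_rot":[[0,0,0],[0,0,0],[0,0,0],[0,0,0],[0,0,0],[0,0,0]],"grip":[0,0,0,0,0,0]}' 40
```

```text
time_s: 13.85
tool_pos: [0.5422, 0.0437, 0.0766]
ee_rot: [[-0.994, 0.111, 0.001], [0.111, 0.994, -0.001], [-0.001, -0.001, -1.0]]
force: [4.3, -4.3, -7.0]
opening: 0.0117
finger_force: 38.9
```

```bash
python3 -m creep '{"offset":[[0,0,-0.001],[0,0,-0.001],[0,0,-0.001],[0,0,0]],"delta_rot":[[0,0,0],[0,0,0],[0,0,0],[0,0,0]],"grip":[0,0,0,0]}'
```

```text
time_s: 14.18
tool_pos: [0.5421, 0.0437, 0.0795]
ee_rot: [[-0.994, 0.111, 0.001], [0.111, 0.994, -0.001], [-0.001, -0.001, -1.0]]
force: [4.4, -3.8, -7.4]
opening: 0.0116
finger_force: 38.9
```

```bash
python3 -m creep '{"offset":[[0,0,-0.001],[0,0,-0.001],[0,0,0]],"delta_rot":[[0,0,0],[0,0,0],[0,0,0]],"grip":[0,0,0]}'
```

```text
time_s: 14.43
tool_pos: [0.5421, 0.0437, 0.0804]
ee_rot: [[-0.994, 0.111, 0.001], [0.111, 0.994, -0.001], [-0.001, -0.0, -1.0]]
force: [8.9, -3.8, -18.7]
opening: 0.0116
finger_force: 39.7
```

The stop is felt at TCP z 0.0802, so the tooth started on a land. Ease down to a lift of about 10 mm and slide.

```bash
python3 -m creep '{"offset":[[-0.0004,0,0.0015],[0,0,0.0015],[0,-0.001,0],[0,-0.002,0],[0,-0.003,0],[0,-0.003,0],[0,-0.003,0],[0,-0.003,0],[0,-0.003,0],[0,-0.003,0],[0,-0.003,0],[0,-0.003,0]],"delta_rot":[[0,0,0],[0,0,0],[0,0,0],[0,0,0],[0,0,0],[0,0,0],[0,0,0],[0,0,0],[0,0,0],[0,0,0],[0,0,0],[0,0,0]],"grip":[0,0,0,0,0,0,0,0,0,0,0,0]}'
```

```text
time_s: 15.43
tool_pos: [0.5394, 0.018, 0.0784]
ee_rot: [[-0.994, 0.11, 0.001], [0.11, 0.994, 0.002], [-0.001, 0.002, -1.0]]
force: [5.8, 3.1, -7.1]
opening: 0.0115
finger_force: 40.9
```

```bash
python3 -m creep '{"offset":[[-0.0003,-0.003,0],[-0.0003,-0.003,0],[0,-0.003,0],[0,-0.003,0],[0,-0.003,0],[0,-0.003,0],[0,-0.003,0],[0,-0.003,0],[0,-0.003,0],[0,-0.003,0]],"delta_rot":[[0,0,0],[0,0,0],[0,0,0],[0,0,0],[0,0,0],[0,0,0],[0,0,0],[0,0,0],[0,0,0],[0,0,0]],"grip":[0,0,0,0,0,0,0,0,0,0]}'
python3 - <<'E'
from h import *
f=vision.grab_frame("top")
save(f,"t5.png",(220,190,360,260),5)
E
```

```text
time_s: 16.27
tool_pos: [0.5362, -0.0123, 0.0784]
ee_rot: [[-0.994, 0.11, 0.0], [0.11, 0.994, 0.001], [-0.0, 0.001, -1.0]]
force: [4.1, 2.9, -7.5]
opening: 0.0117
finger_force: 40.9
```

View pics/t5.png

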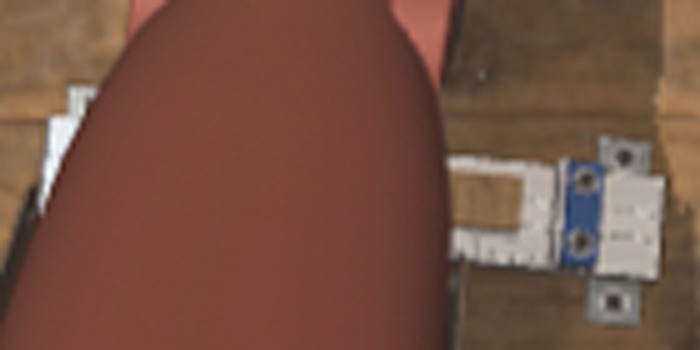

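The wood's leading end is at crop (522,202) and the end block's face at (558,212), so about 20 mm is left. Push 14 mm, then creep.

```bash
python3 -m creep '{"offset":[[-0.0002,-0.002,0],[0,-0.002,0],[0,-0.002,0],[0,-0.002,0],[0,-0.002,0],[0,-0.002,0],[0,-0.002,0],[0,0,0]],"delta_rot":[[0,0,0],[0,0,0],[0,0,0],[0,0,0],[0,0,0],[0,0,0],[0,0,0],[0,0,0]],"grip":[0,0,0,0,0,0,0,0]}' && python3 -m creep '{"offset":[[0,-0.001,0],[0,-0.001,0],[0,-0.0005,0],[0,0,0]],"delta_rot":[[0,0,0],[0,0,0],[0,0,0],[0,0,0]],"grip":[0,0,0,0]}'
```

```text
time_s: 16.98
tool_pos: [0.5347, -0.0268, 0.0785]
ee_rot: [[-0.994, 0.111, -0.0], [0.111, 0.994, 0.0], [0.0, 0.0, -1.0]]
force: [3.4, 0.8, -7.7]
opening: 0.0114
finger_force: 40.9
time_s: 17.32
tool_pos: [0.5344, -0.0291, 0.0786]
ee_rot: [[-0.994, 0.111, 0.0], [0.111, 0.994, 0.0], [-0.0, 0.0, -1.0]]
force: [5.6, 1.1, -7.5]
opening: 0.0113
finger_force: 40.9
```

```bash
python3 -m creep '{"offset":[[-0.0002,-0.0005,0],[0,-0.0005,0],[0,-0.0005,0]],"delta_rot":[[0,0,0],[0,0,0],[0,0,0]],"grip":[0,0,0]}'
```

```text
time_s: 17.57
tool_pos: [0.5343, -0.0299, 0.0785]
ee_rot: [[-0.994, 0.11, -0.0], [0.11, 0.994, 0.002], [0.0, 0.002, -1.0]]
force: [4.4, 7.6, -6.7]
opening: 0.0117
finger_force: 41.0
```

```bash
python3 -m creep '{"offset":[[0,-0.0005,0],[0,-0.0005,0],[0,-0.0005,0]],"delta_rot":[[0,0,0],[0,0,0],[0,0,0]],"grip":[0,0,0]}'
```

```text
time_s: 17.82
tool_pos: [0.5344, -0.0301, 0.0786]
ee_rot: [[-0.994, 0.109, 0.0], [0.109, 0.994, 0.004], [0.0, 0.004, -1.0]]
force: [5.6, 14.7, -7.1]
opening: 0.0116
finger_force: 41.1
```

The wood is up against the end block at y ≈ −0.030. Ease to a gentle bearing force, hold, then bring the bar down to just above land height.

```bash
python3 -m creep '{"offset":[[0,0.0006,0],[0,0,0],[0,0,0],[0,0,0],[0,0,0],[0,0,0]],"delta_rot":[[0,0,0],[0,0,0],[0,0,0],[0,0,0],[0,0,0],[0,0,0]],"grip":[0,0,0,0,0,0]}' && python3 -m creep '{"offset":[[0,0.0003,0.001],[0,0,0.001],[0,0,0.001],[0,0,0.001],[0,0,0.001],[0,0,0]],"delta_rot":[[0,0,0],[0,0,0],[0,0,0],[0,0,0],[0,0,0],[0,0,0]],"grip":[0,0,0,0,0,0]}'
```

```text
time_s: 18.32
tool_pos: [0.5343, -0.03, 0.0785]
ee_rot: [[-0.994, 0.11, 0.0], [0.11, 0.994, 0.003], [0.0, 0.003, -1.0]]
force: [5.4, 10.3, -7.7]
opening: 0.0115
finger_force: 41.0
time_s: 18.82
tool_pos: [0.5343, -0.0299, 0.0735]
ee_rot: [[-0.994, 0.11, 0.0], [0.11, 0.994, 0.003], [0.0, 0.003, -1.0]]
force: [5.0, 8.5, -6.8]
opening: 0.0113
finger_force: 41.0
```

```bash
python3 -m creep '{"offset":[[0,0,0.0005],[0,0,0.0004],[0,0,0]],"delta_rot":[[0,0,0],[0,0,0],[0,0,0]],"grip":[0,0,0]}'
```

```text
time_s: 19.07
tool_pos: [0.5344, -0.0299, 0.0727]
ee_rot: [[-0.994, 0.11, 0.0], [0.11, 0.994, 0.003], [0.0, 0.003, -1.0]]
force: [5.0, 8.7, -6.4]
opening: 0.0116
finger_force: 41.1
```

```bash
python3 -m creep '{"offset":[[0,0,0.0005],[0,0,0.0003],[0,0,0]],"delta_rot":[[0,0,0],[0,0,0],[0,0,0]],"grip":[0,0,0]}'
```

```text
time_s: 19.32
tool_pos: [0.5344, -0.0299, 0.0719]
ee_rot: [[-0.994, 0.11, 0.0], [0.11, 0.994, 0.003], [0.0, 0.003, -1.0]]
force: [5.1, 9.3, -6.1]
opening: 0.0117
finger_force: 41.1
```

```bash
python3 -m creep '{"offset":[[0,0,0.0005],[0,0,0.0005],[0,0,0]],"delta_rot":[[0,0,0],[0,0,0],[0,0,0]],"grip":[0,0,0]}'
```

```text
time_s: 19.57
tool_pos: [0.5343, -0.0299, 0.0709]
ee_rot: [[-0.994, 0.11, 0.0], [0.11, 0.994, 0.003], [0.0, 0.003, -1.0]]
force: [3.6, 8.9, -6.1]
opening: 0.0111
finger_force: 41.1
```

```bash
python3 -m creep '{"offset":[[0,0,0.0005],[0,0,0.0005],[0,0,0.0005],[0,0,0.0005],[0,0,0]],"delta_rot":[[0,0,0],[0,0,0],[0,0,0],[0,0,0],[0,0,0]],"grip":[0,0,0,0,0]}'
```

```text
time_s: 19.98
tool_pos: [0.5344, -0.0299, 0.0689]
ee_rot: [[-0.994, 0.11, 0.0], [0.11, 0.994, 0.003], [0.0, 0.003, -1.0]]
force: [4.2, 10.4, -5.7]
opening: 0.0114
finger_force: 41.1
```

The tooth is entering a notch (lift about 1.7 mm, still carrying the spring load). Relieve the push and loosen so it settles on its own.

```bash
python3 -m creep '{"offset":[[0,0.0008,0.0005],[0,0,0.0005],[0,0,0],[0,0,0],[0,0,0],[0,0,0]],"delta_rot":[[0,0,0],[0,0,0],[0,0,0],[0,0,0],[0,0,0],[0,0,0]],"grip":[0,0,0.1,0.2,0.2,0.2]}' 20
```

```text
time_s: 20.48
tool_pos: [0.5343, -0.0309, 0.0682]
ee_rot: [[-0.994, 0.111, -0.0], [0.111, 0.994, -0.001], [0.0, -0.001, -1.0]]
force: [-0.1, -0.0, -0.8]
opening: 0.0173
finger_force: 0.0
```

```bash
python3 -m creep '{"offset":[[0,0.001,0],[0,0.001,0],[0,0.001,0],[0,0.001,0],[0,0.0005,0],[0,0,0]],"delta_rot":[[0,0,0],[0,0,0],[0,0,0],[0,0,0],[0,0,0],[0,0,0]],"grip":[0.2,0.2,0.2,0.2,0.2,0.2]}'
```

```text
time_s: 20.98
tool_pos: [0.5349, -0.0262, 0.068]
ee_rot: [[-0.994, 0.111, -0.0], [0.111, 0.994, -0.001], [0.0, -0.001, -1.0]]
force: [0.0, -3.6, 1.4]
opening: 0.0171
finger_force: 1.5
```

```bash
python3 -m creep '{"offset":[[0,0.0005,0],[0,0.0005,0],[0,0,0]],"delta_rot":[[0,0,0],[0,0,0],[0,0,0]],"grip":[0.2,0.2,0.2]}'
```

```text
time_s: 21.23
tool_pos: [0.535, -0.0254, 0.068]
ee_rot: [[-0.994, 0.111, -0.0], [0.111, 0.994, -0.001], [0.0, -0.001, -1.0]]
force: [-0.6, -5.0, 2.1]
opening: 0.0172
finger_force: 2.4
```

```bash
python3 -m creep '{"offset":[[0,0.0005,0],[0,0.0005,0],[0,0,0]],"delta_rot":[[0,0,0],[0,0,0],[0,0,0]],"grip":[0.2,0.2,0.2]}'
```

```text
time_s: 21.48
tool_pos: [0.535, -0.0251, 0.068]
ee_rot: [[-0.994, 0.111, -0.0], [0.111, 0.994, -0.002], [0.0, -0.002, -1.0]]
force: [-2.6, -7.1, 2.3]
opening: 0.0173
finger_force: 4.2
```

```bash
python3 -m creep '{"offset":[[0,0.0005,0],[0,0.0005,0],[0,0,0]],"delta_rot":[[0,0,0],[0,0,0],[0,0,0]],"grip":[0.2,0.2,0.2]}'
```

```text
time_s: 21.73
tool_pos: [0.5351, -0.0248, 0.068]
ee_rot: [[-0.994, 0.112, -0.001], [0.112, 0.994, -0.004], [0.0, -0.004, -1.0]]
force: [-2.5, -12.0, 2.6]
opening: 0.0169
finger_force: 5.9
```

```bash
python3 -m creep '{"offset":[[0,0.0005,0],[0,0,0],[0,0,0],[0,0,0]],"delta_rot":[[0,0,0],[0,0,0],[0,0,0],[0,0,0]],"grip":[0.2,0.2,0.2,0.2]}'
```

```text
time_s: 22.07
tool_pos: [0.5351, -0.0247, 0.068]
ee_rot: [[-0.994, 0.112, -0.001], [0.112, 0.994, -0.004], [0.0, -0.004, -1.0]]
force: [-4.2, -12.9, 2.2]
opening: 0.017
finger_force: 6.7
```

The jaw is caught: 13 N of pull with no travel. Release, retreat and verify.

```bash
python3 -m creep '{"offset":[[0,-0.002,0],[0,-0.002,0],[0,0,0],[0,0,0],[0,0,0],[0,0,0],[0,0,-0.01],[0,0,-0.03],[0,0,-0.04],[0,0,-0.04],[0,0,-0.04],[0,0,0]],"delta_rot":[[0,0,0],[0,0,0],[0,0,0],[0,0,0],[0,0,0],[0,0,0],[0,0,0],[0,0,0],[0,0,0],[0,0,0],[0,0,0],[0,0,0]],"grip":[0.2,0.2,0.5,0.6,0.6,0.6,0.6,0.6,0.6,0.6,0.6,0.6]}' && python3 -m creep '{"offset":[[0.03,0.03,0],[0.03,0.03,0],[0.02,0.03,0],[0.02,0.03,0],[0,0.04,0],[0,0.04,0],[0,0.04,0],[0,0.04,0],[0,0,0]],"delta_rot":[[0,0,0],[0,0,0],[0,0,0],[0,0,0],[0,0,0],[0,0,0],[0,0,0],[0,0,0],[0,0,0]],"grip":[0.6,0.6,0.6,0.6,0.6,0.6,0.6,0.6,0.6]}'
python3 - <<'E'
from h import *
f=vision.grab_frame("scene"); g=vision.grab_frame("top")
a=f["pixels"][170:275,220:360]; b=g["pixels"][190:260,220:360]
cv2.imwrite("pics/st6.png",cv2.resize(np.vstack([a,b])[:,:,::-1],None,fx=3.4,fy=3.4,interpolation=cv2.INTER_CUBIC))
# bar height from both views: red blob centroids, least-squares intersection
def red(f,box):
    h=cv2.cvtColor(f["pixels"],cv2.COLOR_RGB2HSV).astype(int); m=((h[...,0]<6)|(h[...,0]>174))&(h[...,1]>170)
    q=np.zeros_like(m); q[box[1]:box[3],box[0]:box[2]]=1; ys,xs=np.nonzero(m&q); return len(xs),np.array([xs.min()+xs.max(),ys.min()+ys.max()])/2
for fr,box in ((f,(240,180,340,260)),(g,(260,200,330,250))): 
    try: print(red(fr,box))
    except Exception as e: print(e)
try:
    A=np.zeros((3,3));B=np.zeros(3)
    for fr,box in ((f,(240,180,340,260)),(g,(260,200,330,250))):
        o,d=ray(fr,red(fr,box)[1]); d/=np.linalg.norm(d); P=np.eye(3)-np.outer(d,d); A+=P;B+=P@o
    print("bar",np.linalg.solve(A,B))
except Exception as e: print(e)
E
```

```text
time_s: 23.07
tool_pos: [0.5383, -0.0269, 0.2364]
ee_rot: [[-0.994, 0.11, 0.011], [0.11, 0.994, -0.002], [-0.012, -0.001, -1.0]]
force: [0.4, -0.6, 0.5]
opening: 0.0515
finger_force: 0.0
time_s: 23.82
tool_pos: [0.4675, 0.2677, 0.2285]
ee_rot: [[-0.994, 0.106, 0.001], [0.106, 0.994, 0.003], [-0.001, 0.003, -1.0]]
force: [-2.0, -0.8, 0.2]
opening: 0.0511
finger_force: 0.0
(45, array([297., 205.]))
(76, array([287.5, 225. ]))
bar [ 0.53264308 -0.02768909  0.08433385]
```

View pics/st6.png

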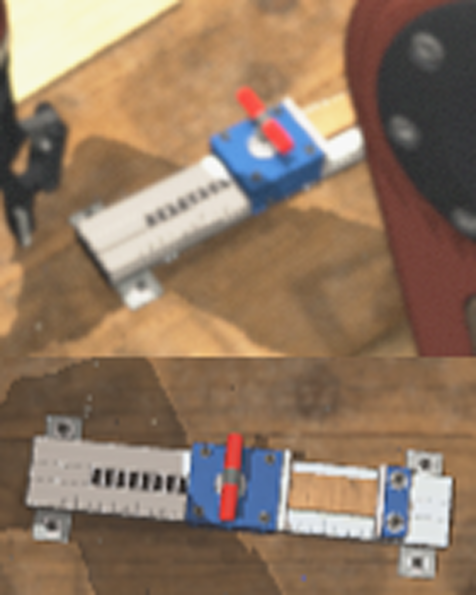

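The bottom half shows the wood lengthwise between the jaw face (288,490) and the end block (380,505). The bar at (232,475) triangulates to z = 0.084, so the tooth is right down, and the gripper is clear.

```bash
python3 -c "
from workcell import bot
print(bot.finish_job())"
```

```text
the job is handed in; nothing more can be done
None
```

The wooden block is trapped between the jaw and the end block with about 2 mm of slack at most; the tooth is right down in its notch and held a 13 N tug, the gripper is clear, and the job was handed in at about 24 s of the 54 s allowed.

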